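# Let down the crank stand that carries the blue cup

## Task

Lower the tray with the blue cup: lift the red pawl of that crank stand by its knob and let the crank turn back slowly under the load until the tray is all the way down, then let the pawl back down onto its ratchet wheel and let go. The cup must stay upright on its tray, and the other stand, with the yellow-lidded jar, must stay up.

Things in the scene. Friction and masses are not known exactly. Their poses are not given: they have to be found in the camera images.
- cup_stand_knob (a point): Centre of the red knob on the pawl of the blue cup's stand: cylinder 22 mm diameter, 26 long, 168 mm above the table, axis = point x; pinch its flat ends from above. The arm (8 wide, 10 high) runs along point +y to a pivot 110 mm off, 8 mm higher. Free of the ratchet wheel 20 mm up: raise 30 to 40 mm (max 60; straight up will do) and hold; needs 2 to 4 N. Released, it falls back by its weight.
- cup_stand_tray (a joint): How far (m) the blue cup's tray has sunk: 0 raised, as at the start (floor 153 mm above the table); 0.103 fully down on its stops (floor 50 mm). With the pawl lifted it sinks by itself at 6 to 16 mm/s, braked by a damper; the crank, on the stand's -x side and always below 210 mm, turns 1 rad per 20 mm. The toothed post (305 mm high at first) stands 100 mm from the knob along +y.
- jar_stand_tray (a joint): The same for the other, identical stand, whose tray carries an amber jar with a yellow lid (68 mm wide, 85 high): 0 raised. It must stay raised. Either stand may be on the left or right; both are fixed to the table (white base 150 x 250 mm).
- blue_cup: Loose white cup with a light blue band, 88 mm wide, 62 high, handle at its +y; origin at the centre of its underside, z up. It stands on its stand's 124 mm square steel tray, about 195 mm from the pawl knob. A second such cup stands on the table beyond the stands, with a glass dish and a spoon: they play no part.
Things that resemble listed ones, but are neither listed nor needed, are in the scene too. Leave any pink look-alike of the blue_cup alone.

How it is judged:
On the way, in this order (a step that is already met when the one before it is completed fails the run):
1. the pawl of the cup's stand is lifted clear while its tray is still high (height (world z) of cup_stand_knob above 0.185 m and value of joint cup_stand_tray below 0.05 m), for 0.2 s.
2. the cup's tray has sunk all the way down (value of joint cup_stand_tray above 0.093 m), for 0.2 s.
At the end, for the whole second after the job is handed in: The blue cup's tray is down to within 10 mm of its stops, its pawl is back down (knob within 12 mm of its rest height), the cup stands upright (within 11 degrees) and at rest on the lowered tray, and the jar's tray is still raised (sunk less than 12 mm) (value of joint cup_stand_tray above 0.093 m and height (world z) of cup_stand_knob below 0.18 m and value of joint jar_stand_tray below 0.012 m and angle between blue_cup's own z axis and vertical below 0.2 rad and height (world z) of blue_cup between 0.04 and 0.065 m and linear speed of blue_cup below 0.02 m/s); the robot touches nothing.
It fails at once if the cup's tray drops fast (over 50 mm/s) (velocity of joint cup_stand_tray above 0.05 m/s).
It fails at once if the jar's tray is let down (value of joint jar_stand_tray above 0.02 m).
It fails at once if the blue cup is tipped (angle between blue_cup's own z axis and vertical above 0.5 rad).
It also fails if it takes over 54 s, if anything falls off the work surface, if the arm or the gripper's body presses on something with over 40 N, if the wrist force passes 120 N, or if a joint passes its speed limit or range.

## Robot

A 6-joint arm with a two-finger parallel gripper is mounted at the origin on the work surface. World frame = base frame: x ahead of the robot, y to its left, z up, the work surface at z = 0. Lengths are in m, angles in rad, forces in N, time in s.
With the tool pointing down it reaches from about 0.375 to 0.9 m from the base axis. Payload 3.1 kg.
Tool frame: the origin (TCP) lies between the finger pads; the fingertips stand 8 mm ahead of it and the grasp point (between the pads) lies 11 mm behind it; z points along the fingers, y is the line along which they close (so a half turn about z gives the same grasp; the last joint's range is limited). The gripper opens to 87 mm and grips with 3 to 60 N. Pads are 19 mm wide; open, the fingers measure 117 mm over their backs; the gripper's body (75 mm by 190 mm) begins 51 mm behind the grasp point.
Start: joints at [1.153, 0.527, 1.433, -0, 1.181, -0.178], TCP at [0.148, 0.607, 0.231] pointing down, gripper open.
Joint ranges: [-3.08, 3.08], [-0.75, 2.2], [0.22, 2.44], [-1.43, 4.57], [0, 2.65], [-2.85, 2.85]. Speed limits (rad/s): [2.79, 2.79, 3.14, 3.14, 3.14, 3.14].

## Interface

Orientations are given as a unit quaternion [x, y, z, w].
In Python, from rig import robot, vision, job gives the robot as it stands.
- The arm moves only by the shell command python3 -m handwheel 'ROWS' [OPENING] [FORCE]. ROWS is JSON, a list of rows, each a list of 4 numbers: the shift along the tool's x, y, z as a fraction of full scale, then the turn about the tool's z as a fraction of full scale. A call has 1 to 20 rows; each row is the pose to reach, as a shift and turn from the pose commanded when the call began, along the tool's axes at that moment, turning the shorter way round; what a row does not reach only later rows make up. Full scale, the value 1, is 300 mm for a shift and 2 pi rad for a turn. A row lasts 1/12 s, in which the tool goes at most 41.7 mm and 7.16 degrees, less where a joint would pass 70% of its speed; a pose out of reach is approached as far as the arm can. A call with a number of a shift or a turn outside -1 to 1 is refused whole. A call with a gripper value outside its range is refused whole. OPENING is the opening in per cent of the stroke, from 0 (shut) to 100 (fully open), set as the call begins (- or left out, the last holds). The fingers move at their own pace and stop on an object; FORCE is the grip in N (left out, the last holds). Time passes only in rows, so rows that repeat a pose let the fingers close. It gives the time, the measured TCP pose, the force, the opening and the grip force at its end, in the units of the state.
- robot.get_obs(): the state, without advancing time (a new reading comes with each control period).
- vision.camera(name): name is "scene" or "top"; returns a dict with "frame" (384x512x3 uint8, red, green, blue), "K" (3x3 intrinsics, pixels), "cam_to_world" (4x4, takes a point from camera to world coordinates). Camera axes: x right, y down, z forward; pixel columns grow to the right and rows downward; lengths in m; the calibration is good to about 2 mm. A picture is of the moment at which its call begins. There is no depth.
- job.hand_in(): hands the job in; it is judged then, once.
Trained networks look in the newest picture that a camera, given by its name, has taken for a name from the list of things; names that differ only in an ending like _2 or _b are one class to them, and where a whole thing is asked for, a point or a joint stands for the part that bears it (a point fixed in the world has none). Each returns a list of dicts, best first, with "conf" (0 to 1); they miss things now and then, are a little off and sometimes report something else, mostly with a low value. They report only what shows in the picture. A call takes as long as a camera call. They do not tell look-alikes from the thing itself.
- vision.look_for(camera, label): "point" ([row, column] in pixels, amid what is visible of it).
- vision.outline_of(camera, label): "mask" (384x512 bool, what is visible of it) and "point" ([row, column] in pixels, amid what is visible of it).
The state is a dict: "time": time; "q": joint angles; "joint_velocities": joint speeds; "joint_torque": joint torques, N m; "position": TCP position; "tool_rot": TCP orientation; "ft_force": force on the tool from outside, world axes, zero at the start; "moment": the same for the moment, N m; "grip_width": finger opening in m; "grip_force": force on a finger pad.
Only numpy, scipy, OpenCV 4.12 (cv2) and the standard library are available. Lean on these libraries where they do the work, as an engineer would, in place of code of your own. Each camera call takes 0.05 s, during which the arm holds its last target. There are 200 camera calls.

## Working session

There is one attempt and no reset: what is moved stays moved. The work goes in short steps, Python scripts to look and compute and a shell command to move; the robot and the scene stay as the last step left them, time stands still between calls to the robot, and variables do not carry over. Pictures are saved under pics/ and viewed, at most 10 in all, crops included, and the job is handed in when it is done.

```bash
mkdir -p pics; cat > h.py <<'E'
import numpy as np, cv2
from rig import robot, vision, job
def px2w(c,rc,z):
    K=c["K"];T=np.array(c["cam_to_world"]);d=T[:3,:3]@np.linalg.inv(K)@np.array([rc[1],rc[0],1.]);o=T[:3,3]
    return (o+d*(z-o[2])/d[2]).round(4)
def tri(cs,rcs):
    A=np.zeros((3,3));b=np.zeros(3)
    for c,rc in zip(cs,rcs):
        T=np.array(c["cam_to_world"]);d=T[:3,:3]@np.linalg.inv(c["K"])@np.array([rc[1],rc[0],1.]);d/=np.linalg.norm(d)
        P=np.eye(3)-np.outer(d,d);A+=P;b+=P@T[:3,3]
    return np.linalg.solve(A,b).round(4)
E
python3 - <<'E'
from h import *
cs={n:vision.camera(n) for n in("scene","top")}
for n,c in cs.items():
    cv2.imwrite(f"pics/{n}0.png",cv2.cvtColor(c["frame"],cv2.COLOR_RGB2BGR))
    print(n,np.array(c["cam_to_world"])[:3,3])
    for l,z in(("cup_stand_knob",.168),("blue_cup",.18),("jar_stand_tray",.15)):
        for r in vision.look_for(n,l): print(l,r["conf"],r["point"],px2w(c,r["point"],z))
o=robot.get_obs();print(o["time"],o["position"],o["tool_rot"],o["grip_width"])
E
```

```text
scene [1.37581189 0.16035855 0.89826949]
cup_stand_knob 0.63 [177.9, 253.7] [0.5695 0.191  0.168 ]
blue_cup 0.85 [167.8, 308.6] [0.5434 0.3439 0.18  ]
jar_stand_tray 0.87 [170.4, 134.0] [ 0.5124 -0.1485  0.15  ]
top [0.3929635  0.18114609 1.18881132]
cup_stand_knob 0.59 [188.3, 253.9] [0.5805 0.1834 0.168 ]
blue_cup 0.96 [233.6, 88.4] [0.4656 0.6276 0.18  ]
blue_cup 0.9 [198.5, 190.9] [0.5542 0.3542 0.18  ]
jar_stand_tray 0.8 [219.1, 364.0] [ 0.4908 -0.1176  0.15  ]
0.4 [0.14835302 0.60700629 0.23039644] [ 1.19611601e-01  9.92820745e-01 -1.70925947e-04 -6.32172800e-05] 0.08702324783805489
```

View pics/scene0.png

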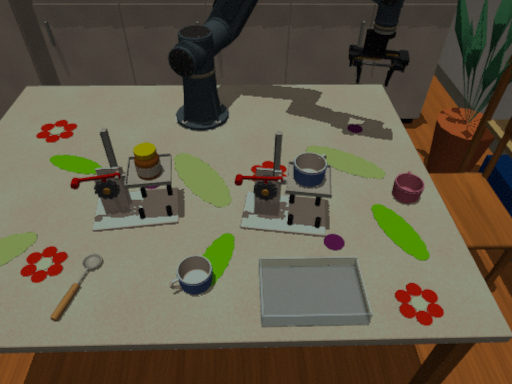

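View pics/top0.png

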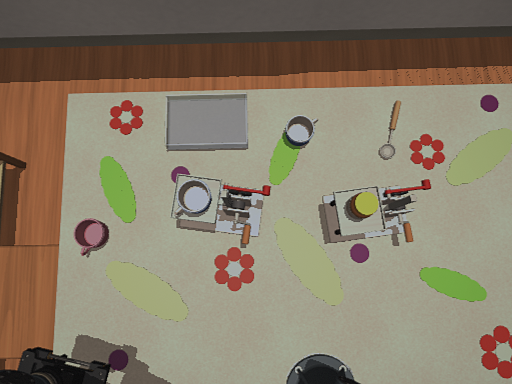

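The scene picture shows the cup stand with its knob near (181,239), and the top picture shows it near (190,266). The arm runs from there to a pivot near (187,225). The jar stand is the other one, on the right in the top picture. I'll zoom in and triangulate.

```bash
python3 - <<'E'
from h import *
cs=[vision.camera(n) for n in("scene","top")]
win=[(160,205,225,290),(165,215,205,290)]
ims=[]
for c,(a,b,l,r) in zip(cs,win):
    f=c["frame"][a:b,l:r]; ims.append(cv2.resize(cv2.cvtColor(f,cv2.COLOR_RGB2BGR),(650 if 0 else (r-l)*7,(b-a)*6 if 0 else (b-a)*6),interpolation=cv2.INTER_NEAREST))
    h=f.astype(int); m=(h[...,0]>90)&(h[...,1]<60)&(h[...,2]<60)
    n,lab,st,ce=cv2.connectedComponentsWithStats(m.astype(np.uint8))
    for i in range(1,n):
        if st[i,4]>15:
            print(st[i]+np.array([l,a,0,0,0]),ce[i]+[l,a])
    for row in m: print(''.join('#' if v else '.' for v in row)) if row.any() else None
w=max(i.shape[1] for i in ims)
cv2.imwrite("pics/z1.png",np.vstack([cv2.copyMakeBorder(i,0,0,0,w-i.shape[1],0) for i in ims]))
E
```

```text
[251 161  23  13 107] [263.3271028  165.70093458]
[235 165  51  16 169] [261.94674556 175.24852071]
.........................................####....................
.......................................##########................
......................................###########................
.....................................############................
.................................#....###########......##........
............................#####################......#####.....
...........................#####.....###########.......#####.....
...........................####........................######....
..........................######.......................######....
...........................####..........................####....
...........................####..........................###.....
.............................##..........................#.......
..............................#..........................#.......
.........................................................##......
............#####...........####.........................####....
..........
[... 529 characters left out ...]
............
..................############.............................######....................
...................##################.....................#######....................
.............................###############..............#######....................
....................................###############.......#######....................
...........................................#############.########....................
...................................................##############....................
.........................................................########....................
.............................................................###.....................
```

View pics/z1.png

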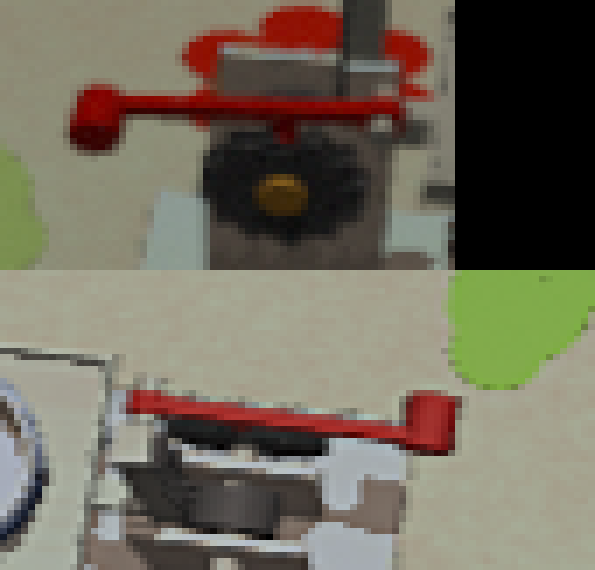

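```bash
python3 - <<'E'
from h import *
from scipy.spatial.transform import Rotation as R
cs=[vision.camera(n) for n in("scene","top")]
k=tri(cs,[(179.3,238.3),(190.1,266.4)]);print("tri",k)
print(px2w(cs[0],(179.3,238.3),.168),px2w(cs[1],(190.1,266.4),.17))
kt=px2w(cs[1],(190.1,266.4),.171)
a=px2w(cs[1],(186.8,223.5),.178);b=px2w(cs[1],(192,262),.173)
print("arm",a,b,np.degrees(np.arctan2(*(a-b)[1::-1])), np.linalg.norm(a-kt))
o=robot.get_obs();r=R.from_quat(o["tool_rot"]).as_matrix();print(r.round(3))
p=o["position"];d=(np.r_[kt[:2],0.26]-p);print("shift tool",(r.T@d/.3).round(4))
E
```

```text
tri [0.5747 0.1491 0.1682]
[0.5745 0.1489 0.168 ] [0.5744 0.1493 0.17  ]
arm [0.5847 0.2659 0.178 ] [0.5689 0.1615 0.173 ] 81.39410650267989 0.11728090211112809
[[-0.971  0.237 -0.   ]
 [ 0.237  0.971  0.   ]
 [ 0.     0.    -1.   ]]
shift tool [-1.7412 -1.1452 -0.0982]
```

Both views agree on the knob: (0.5745, 0.149, 0.168), with stand yaw about -8.5°. I'll travel high, turning about +85°.

```bash
python3 -m handwheel '[[0,0,-0.2,0],[-0.2,-0.1,-0.5,0.02],[-0.87,-0.57,-0.57,0.236],[-0.87,-0.57,-0.57,0.236],[-0.87,-0.57,-0.57,0.236],[-0.87,-0.57,-0.57,0.236],[-0.87,-0.57,-0.57,0.236],[-0.87,-0.57,-0.57,0.236],[-0.87,-0.57,-0.57,0.236],[-0.87,-0.57,-0.57,0.236],[-0.87,-0.57,-0.57,0.236],[-0.87,-0.57,-0.57,0.236],[-0.87,-0.57,-0.57,0.236],[-0.87,-0.57,-0.57,0.236],[-0.87,-0.57,-0.57,0.236],[-0.87,-0.57,-0.57,0.236]]' 100 20
cat > to.py <<'E'
import sys
from h import *
from scipy.spatial.transform import Rotation as R
o=robot.get_obs();r=R.from_quat(o["tool_rot"]).as_matrix();t=np.array(eval(sys.argv[1]))
ya=np.degrees(np.arctan2(r[1,1],r[0,1]))
print(o["time"],o["position"].round(4) if hasattr(o["position"],"round") else o["position"],"yaw_y",ya,"shift",(r.T@(t-o["position"])/.3).round(4),"turn",(((ya+8.5)+90)%180-90)/360,"q6",o["q"][5])
E
python3 to.py '[.5745,.149,.30]'
```

```text
time: 1.93
position: [0.3612, 0.379, 0.4016]
tool_rot: [0.758, 0.652, -0.0, 0.0]
ft_force: [-0.2, 0.1, -0.1]
grip_width: 0.087
grip_force: 0.0
1.9333 [0.3612 0.379  0.4016] yaw_y -8.556048633928883 shift [-0.6525  0.8172  0.3386] turn -0.00015569064980244858 q6 0.745219473105184
```

```bash
python3 -m handwheel '[[-0.652,0.817,0,0],[-0.652,0.817,0,0],[-0.652,0.817,0,0],[-0.652,0.817,0,0],[-0.652,0.817,0,0],[-0.652,0.817,0,0],[-0.652,0.817,0,0],[-0.652,0.817,0,0],[-0.652,0.817,0,0],[-0.652,0.817,0.34,0],[-0.652,0.817,0.34,0],[-0.652,0.817,0.34,0],[-0.652,0.817,0.34,0],[-0.652,0.817,0.34,0]]' 70
python3 to.py '[.5745,.149,.157]'
python3 - <<'E'
from h import *
ims=[]
for n,(a,b,l,r) in(("scene",(130,220,200,320)),("top",(145,235,160,280))):
    c=vision.camera(n)["frame"][a:b,l:r]; ims.append(cv2.resize(cv2.cvtColor(c,cv2.COLOR_RGB2BGR),None,fx=3.3,fy=3.3,interpolation=cv2.INTER_CUBIC))
cv2.imwrite("pics/ab.png",np.hstack(ims))
E
```

```text
time: 3.1
position: [0.5733, 0.1493, 0.299]
tool_rot: [0.758, 0.652, -0.001, -0.001]
ft_force: [0.0, -0.2, 1.4]
grip_width: 0.0609
grip_force: 0.0
3.1 [0.5733 0.1493 0.299 ] yaw_y -8.5965787824987 shift [-3.000e-04  5.200e-03  4.732e-01] turn -0.00026827439582971144 q6 0.2161143418025461
```

View pics/ab.png

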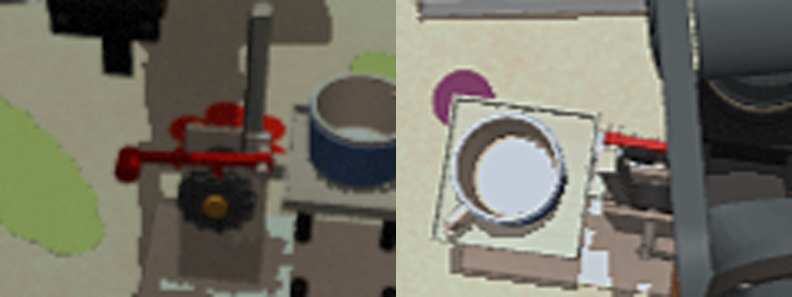

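The gripper hangs above and to the left of the knob (crop (160,127)), and its body is clear of the post. Next I descend and grip.

```bash
python3 -m handwheel '[[0,0.004,0.1,0],[0,0.004,0.2,0],[0,0.004,0.28,0],[0,0.004,0.34,0],[0,0.004,0.4,0],[0,0.004,0.44,0],[0,0.004,0.473,0],[0,0.004,0.473,0],[0,0.004,0.473,0]]' 70 && python3 -m handwheel '[[0,0,0,0],[0,0,0,0],[0,0,0,0],[0,0,0,0],[0,0,0,0],[0,0,0,0],[0,0,0,0],[0,0,0,0]]' 0 20
```

```text
time: 3.95
position: [0.5762, 0.1487, 0.1588]
tool_rot: [0.759, 0.652, 0.001, 0.001]
ft_force: [0.5, -0.6, 0.3]
grip_width: 0.0612
grip_force: 0.0
time: 4.62
position: [0.5741, 0.1486, 0.1577]
tool_rot: [0.759, 0.651, -0.001, -0.001]
ft_force: [-2.7, -0.5, 2.7]
grip_width: 0.0256
grip_force: 20.0
```

Gripped at 25.6 mm, which matches the 26 mm knob. Now I lift slowly to 36 mm.

```bash
python3 -m handwheel '[[0,0,-0.015,0],[0,0,-0.03,0],[0,0,-0.045,0],[0,0,-0.06,0],[0,0,-0.075,0],[0,0,-0.09,0],[0,0,-0.105,0],[0,0,-0.12,0],[0,0,-0.12,0],[0,0,-0.12,0],[0,0,-0.12,0],[0,0,-0.12,0]]'
cat > see.py <<'E'
import sys
from h import *
c=vision.camera("scene")
for l in("blue_cup","cup_stand_knob","jar_stand_tray"): print(l,[(r["conf"],r["point"]) for r in vision.look_for("scene",l)])
cv2.imwrite(f"pics/{sys.argv[1]}.png",cv2.resize(cv2.cvtColor(c["frame"][100:260,40:360],cv2.COLOR_RGB2BGR),None,fx=2.4,fy=2.4,interpolation=cv2.INTER_CUBIC))
E
python3 see.py l1
```

```text
time: 5.62
position: [0.5744, 0.1505, 0.194]
tool_rot: [0.759, 0.651, 0.001, -0.002]
ft_force: [-3.6, 4.9, -2.3]
grip_width: 0.0259
grip_force: 20.0
blue_cup [(0.92, [170.7, 306.3]), (0.67, [187.4, 407.2]), (0.22, [184.6, 293.1])]
cup_stand_knob [(0.61, [174.9, 264.3])]
jar_stand_tray [(0.98, [171.4, 134.4])]
```

View pics/l1.png

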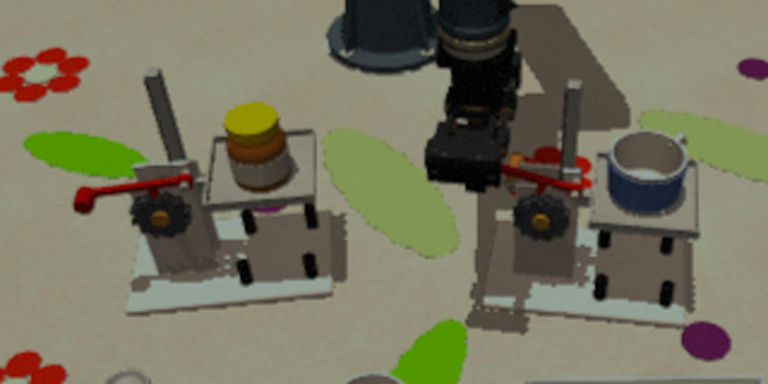

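The pawl on the cup's stand is raised: the arm slopes up into the gripper, crop (540,175). The tray has begun to sink, and the jar (255,145) is still up. I'll hold.

```bash
python3 -m handwheel '[[0,0,0,0],[0,0,0,0],[0,0,0,0],[0,0,0,0],[0,0,0,0],[0,0,0,0],[0,0,0,0],[0,0,0,0],[0,0,0,0],[0,0,0,0],[0,0,0,0],[0,0,0,0],[0,0,0,0],[0,0,0,0],[0,0,0,0],[0,0,0,0],[0,0,0,0],[0,0,0,0],[0,0,0,0],[0,0,0,0]]' >/dev/null;  python3 -m handwheel '[[0,0,0,0],[0,0,0,0],[0,0,0,0],[0,0,0,0],[0,0,0,0],[0,0,0,0],[0,0,0,0],[0,0,0,0],[0,0,0,0],[0,0,0,0],[0,0,0,0],[0,0,0,0],[0,0,0,0],[0,0,0,0],[0,0,0,0],[0,0,0,0],[0,0,0,0],[0,0,0,0],[0,0,0,0],[0,0,0,0]]'; python3 see.py l2;  python3 -m handwheel '[[0,0,0,0],[0,0,0,0],[0,0,0,0],[0,0,0,0],[0,0,0,0],[0,0,0,0],[0,0,0,0],[0,0,0,0],[0,0,0,0],[0,0,0,0],[0,0,0,0],[0,0,0,0],[0,0,0,0],[0,0,0,0],[0,0,0,0],[0,0,0,0],[0,0,0,0],[0,0,0,0],[0,0,0,0],[0,0,0,0]]' >/dev/null;  python3 -m handwheel '[[0,0,0,0],[0,0,0,0],[0,0,0,0],[0,0,0,0],[0,0,0,0],[0,0,0,0],[0,0,0,0],[0,0,0,0],[0,0,0,0],[0,0,0,0],[0,0,0,0],[0,0,0,0],[0,0,0,0],[0,0,0,0],[0,0,0,0],[0,0,0,0],[0,0,0,0],[0,0,0,0],[0,0,0,0],[0,0,0,0]]'; python3 see.py l3
```

```text
time: 9.15
position: [0.5744, 0.1505, 0.194]
tool_rot: [0.759, 0.651, 0.001, -0.002]
ft_force: [-4.3, 5.0, -1.2]
grip_width: 0.0256
grip_force: 20.0
blue_cup [(0.67, [181.3, 305.8]), (0.64, [188.2, 409.7])]
cup_stand_knob [(0.43, [173.6, 266.2])]
jar_stand_tray [(0.56, [170.5, 132.2])]
time: 12.68
position: [0.5744, 0.1505, 0.194]
tool_rot: [0.759, 0.651, 0.001, -0.002]
ft_force: [-3.4, 5.6, -1.6]
grip_width: 0.0259
grip_force: 20.0
blue_cup [(0.97, [187.8, 409.1]), (0.81, [190.2, 305.1])]
cup_stand_knob [(0.61, [173.8, 266.0])]
jar_stand_tray [(0.87, [170.0, 132.5])]
```

```bash
for i in 1; do :; done; python3 -m handwheel '[[0,0,0,0],[0,0,0,0],[0,0,0,0],[0,0,0,0],[0,0,0,0],[0,0,0,0],[0,0,0,0],[0,0,0,0],[0,0,0,0],[0,0,0,0],[0,0,0,0],[0,0,0,0],[0,0,0,0],[0,0,0,0],[0,0,0,0],[0,0,0,0],[0,0,0,0],[0,0,0,0],[0,0,0,0],[0,0,0,0]]' >/dev/null;  python3 -m handwheel '[[0,0,0,0],[0,0,0,0],[0,0,0,0],[0,0,0,0],[0,0,0,0],[0,0,0,0],[0,0,0,0],[0,0,0,0],[0,0,0,0],[0,0,0,0],[0,0,0,0],[0,0,0,0],[0,0,0,0],[0,0,0,0],[0,0,0,0],[0,0,0,0],[0,0,0,0],[0,0,0,0],[0,0,0,0],[0,0,0,0]]'>/dev/null; python3 see.py l4;  python3 -m handwheel '[[0,0,0,0],[0,0,0,0],[0,0,0,0],[0,0,0,0],[0,0,0,0],[0,0,0,0],[0,0,0,0],[0,0,0,0],[0,0,0,0],[0,0,0,0],[0,0,0,0],[0,0,0,0],[0,0,0,0],[0,0,0,0],[0,0,0,0],[0,0,0,0],[0,0,0,0],[0,0,0,0],[0,0,0,0],[0,0,0,0]]' >/dev/null;  python3 -m handwheel '[[0,0,0,0],[0,0,0,0],[0,0,0,0],[0,0,0,0],[0,0,0,0],[0,0,0,0],[0,0,0,0],[0,0,0,0],[0,0,0,0],[0,0,0,0],[0,0,0,0],[0,0,0,0],[0,0,0,0],[0,0,0,0],[0,0,0,0],[0,0,0,0],[0,0,0,0],[0,0,0,0],[0,0,0,0],[0,0,0,0]]'; python3 see.py l5
python3 - <<'E'
from h import *
c=vision.camera("scene");T=np.linalg.inv(c["cam_to_world"])
for z in(.184,.081):
    p=c["K"]@(T@[.555,.345,z,1])[:3];print(z,p[1]/p[2],p[0]/p[2])
E
```

```text
blue_cup [(0.95, [187.6, 408.7]), (0.72, [194.0, 304.1])]
cup_stand_knob [(0.73, [176.5, 266.5])]
jar_stand_tray [(0.68, [169.8, 134.8])]
time: 19.75
position: [0.5744, 0.1505, 0.194]
tool_rot: [0.759, 0.651, 0.001, -0.002]
ft_force: [-3.6, 5.3, -2.6]
grip_width: 0.0255
grip_force: 20.0
blue_cup [(0.89, [197.7, 303.6]), (0.88, [187.0, 408.3])]
cup_stand_knob [(0.43, [175.2, 264.3])]
jar_stand_tray [(0.69, [167.7, 134.6])]
0.184 169.45062355857107 309.6838282168323
0.081 196.08795663552172 305.88857616706656
```

View pics/l5.png

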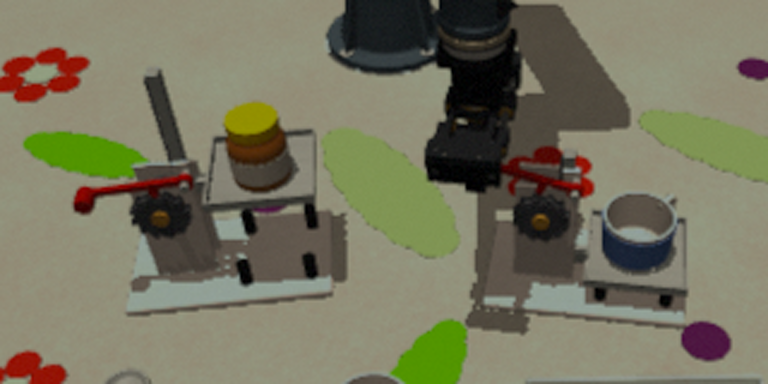

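The cup (crop (640,230)) is low on its tray, nearly on its stops, and the jar is still up. I'll hold 1.7 s more and compare frames to check that it has stopped.

```bash
python3 -m handwheel '[[0,0,0,0],[0,0,0,0],[0,0,0,0],[0,0,0,0],[0,0,0,0],[0,0,0,0],[0,0,0,0],[0,0,0,0],[0,0,0,0],[0,0,0,0],[0,0,0,0],[0,0,0,0],[0,0,0,0],[0,0,0,0],[0,0,0,0],[0,0,0,0],[0,0,0,0],[0,0,0,0],[0,0,0,0],[0,0,0,0]]' >/dev/null; python3 see.py l6
python3 - <<'E'
import cv2,numpy as np
g=lambda n:cv2.imread(f"pics/{n}.png",0)[175:320,580:700].astype(np.float32)
for a,b in(("l3","l4"),("l4","l5"),("l5","l6")): print(a,b,cv2.phaseCorrelate(g(a),g(b)),np.abs(g(a)-g(b)).mean())
E
```

```text
blue_cup [(0.64, [194.4, 305.2]), (0.57, [188.9, 409.7])]
cup_stand_knob [(0.73, [175.0, 261.5])]
jar_stand_tray [(0.59, [168.1, 136.0])]
l3 l4 ((-0.36570008801018616, -0.11543972923310264), 0.14471163251664904) 24.218334
l4 l5 ((0.006041849838879898, -0.0028686941763140794), 0.9943356772528754) 0.90408045
l5 l6 ((0.05105774393167195, 0.005557309377550723), 0.9753349131478204) 0.9084483
```

The tray has been still since 16 s, so it is on its stops. I'll lower the pawl gently, then release and retreat upward.

```bash
python3 -m handwheel '[[0,0,0.015,0],[0,0,0.03,0],[0,0,0.045,0],[0,0,0.06,0],[0,0,0.075,0],[0,0,0.09,0],[0,0,0.1,0],[0,0,0.11,0],[0,0,0.115,0],[0,0,0.115,0],[0,0,0.115,0]]' && python3 -m handwheel '[[0,0,0,0],[0,0,0,0],[0,0,0,0],[0,0,0,0],[0,0,0,0],[0,0,0,0],[0,0,0,0],[0,0,0,0]]' 70 && python3 -m handwheel '[[0,0,-0.03,0],[0,0,-0.08,0],[0,0,-0.15,0],[0,0,-0.25,0],[0,0,-0.35,0],[0,0,-0.45,0],[0,0,-0.55,0],[0,0,-0.55,0],[0,0,-0.55,0],[0,0,-0.55,0],[0,0,-0.55,0],[0,0,-0.55,0]]'; python3 see.py f
```

```text
time: 22.78
position: [0.5741, 0.1482, 0.1596]
tool_rot: [0.759, 0.651, -0.001, -0.001]
ft_force: [-5.4, -0.4, 0.3]
grip_width: 0.0259
grip_force: 20.0
time: 23.45
position: [0.5754, 0.1484, 0.1592]
tool_rot: [0.759, 0.651, 0.0, 0.0]
ft_force: [-0.2, 0.4, 0.6]
grip_width: 0.0597
grip_force: 0.0
time: 24.45
position: [0.5743, 0.1483, 0.3226]
tool_rot: [0.759, 0.651, -0.001, -0.001]
ft_force: [-0.1, -0.5, -0.4]
grip_width: 0.061
grip_force: 0.0
blue_cup [(0.97, [187.3, 410.3]), (0.85, [193.1, 304.7])]
cup_stand_knob [(0.54, [178.1, 256.2])]
jar_stand_tray [(0.95, [171.7, 132.8]), (0.57, [176.0, 251.0])]
```

View pics/f.png

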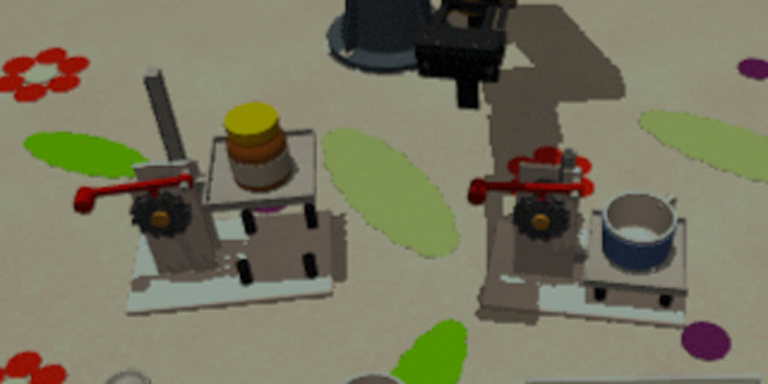

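The knob is back at its starting pixel (crop (478,190), which is scene (179,239)). The cup is upright on the lowered tray, the jar is up and the gripper is clear.

```bash
python3 -c "
from rig import job
print(job.hand_in())"
```

```text
the job is handed in; nothing more can be done
None
```

The job is handed in (no verdict was returned): in the last picture the blue cup stands upright on its lowered tray, the pawl is back at its rest position, the gripper is clear, and the jar's tray is still raised.

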